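# Turn a printhead module print line up and seat it in the service cradle

## Robot

A 6-joint arm with a two-finger parallel gripper is mounted at the origin on the work surface. World frame = base frame: x ahead of the robot, y to its left, z up, the work surface at z = 0. Lengths are in m, angles in rad, forces in N, time in s.
With the tool pointing down it reaches from about 0.225 to 0.875 m from the base axis. Payload 3.4 kg.
Tool frame: the origin (TCP) lies on the centre line of the jaws, within the pads' length; the fingertips stand 22 mm ahead of it and the grasp point (between the pads) lies 3 mm ahead of it; z points along the fingers, y is the line along which they close (so a half turn about z gives the same grasp; the last joint's range is limited). The gripper opens to 85 mm and grips with 20 to 120 N. Pads are 22 mm wide; open, the fingers measure 114 mm over their backs; the gripper's body (76 mm by 85 mm) begins 54 mm behind the grasp point. The pads swing forward as they close: fully open they stand 13 mm farther back than shut.
Start: joints at [1.123, 0.276, 1.505, -0, 1.361, -0.121], TCP at [0.185, 0.545, 0.253] pointing down, gripper open.
Joint ranges: [-2.89, 2.89], [-0.75, 2.08], [0.22, 2.7], [-1.18, 4.32], [0.11, 2.71], [-2.7, 2.7]. Speed limits (rad/s): [2.57, 2.57, 3.14, 3.14, 3.14, 3.14].

## Interface

Orientations are given as a unit quaternion [w, x, y, z].
In Python, from rig import manip gives the robot as it stands.
- The arm moves only by the shell command python3 steer.py 'ROWS' [OPENING] [FORCE]. ROWS is a JSON list of rows, 1 to 5 of them, each of 4 numbers: dx, dy, dz in m, then a turn about the tool's z in rad; each row shifts and turns the commanded pose from where the row before left it, along the tool's axes as they then stand; what a row does not reach is not made up. A row lasts 1/12 s, in which the tool goes at most 0.0417 m and 0.125 rad, less where a joint would pass 70% of its speed; a pose out of reach is approached as far as the arm can. OPENING is the finger opening in m, set as the command begins (- or left out keeps the last). The fingers move at their own pace and stop on an object; FORCE is the grip in N (left out, the last holds). Time passes only in rows, so rows that do not move let the fingers close. It prints the time, the measured TCP pose, the force, the opening and the grip force at its end. Input that does not fit is refused with a message, and nothing moves.
- manip.get_state(): the state, without advancing time (a new reading comes with each control period).
- manip.get_image(name): name is "side" or "top" or "wrist"; returns a dict with "img" (420x560x3 uint8, red, green, blue), "camera_matrix" (3x3 intrinsics, pixels), "T" (4x4, takes a point from camera to world coordinates); the wrist camera has in their place "hand_eye" (4x4, takes a point from camera to tool coordinates, whose origin is the TCP and whose axes are the flange's). Camera axes: x right, y down, z forward; pixel columns grow to the right and rows downward; lengths in m; the calibration is good to about 2 mm. A picture is of the moment at which its call begins: read the wrist's pose just before it. There is no depth.
- manip.sign_off(): hands the job in; it is judged then, once.
The state is a dict: "clock": time; "qpos": joint angles; "qd": joint speeds; "effort": joint torques, N m; "position": TCP position; "ee_rot": TCP orientation; "contact_force": force on the tool from outside, world axes, zero at the start; "moment": the same for the moment, N m; "width": finger opening in m; "gripper_force": force on a finger pad.
Only numpy, scipy, OpenCV 4.12 (cv2) and the standard library are available. Lean on these libraries where they do the work, as an engineer would, in place of code of your own. Each camera call takes 0.05 s, during which the arm holds its last target. There are 200 camera calls.

## Task

The printhead module is lying on its side on the metal riser. Turn it so that its copper print line faces up and press it fully home in the pocket of the grey service cradle, past the sprung yellow jaw, with its green connector end at the cradle's green-marked end (where the jaw is), then let go. At no time turn the module with the print line facing down, and leave the yellow cap, the label roll and the screwdriver where they are.

Things in the scene. Friction and masses are not known exactly. Their poses are not given: they have to be found in the camera images.
- module: Printhead module: rigid black block, 0.17 to 0.34 kg, 30 mm along its x, 60 mm along y, 44 mm along z. Origin: centre of its silver back face (underside when seated); the block fills z 0 to 44 mm. z points from the silver back to the white face with the copper print line; y points to the green connector end. Starts lying on a 44 x 60 mm side, 30 mm high, on the riser.
- module_connector (a point): Centre of the module's green connector end face, at module (0, 30, 22) mm.
- module_printline (a point): Centre of the copper print line, in the middle of the module's white face, at module (0, 0, 44) mm. At the start this face is upright and may look any way.
- riser: Fixed metal riser block, 140 mm along x, 200 mm along y, 22 mm high; origin at the centre of its underside on the table. Its +x edge (70 mm from the origin, yellow stripe) is a step 22 mm down to clear table (height 0). Pushed over it silver back first at about 15 mm/s, the lying module tips once its middle passes the edge and lands standing on its silver back about 10 mm from the riser.
- cradle: Fixed grey cradle: block 64 mm along x, 104 mm along y, top 18 mm above the table, on a foot plate 90 x 130 x 4 mm; origin at the centre of its underside on the table. Pocket in the middle of its top: 32 mm along x, 62 mm along y, 12 mm deep, 1 mm chamfer. The +y end is marked green; the seated module has the same axes as the cradle.
- cradle_floor (a point): Centre of the pocket's floor, 6 mm above the table: the module's origin lies here when it is fully home.
- cap: Bystander: yellow spindle cap, 52 mm in diameter, 26 mm high, standing on the table; origin at the centre of its underside. Leave alone.
- roll: Bystander: white label roll lying flat, 90 mm in diameter, 50 mm high; origin at the centre of its underside. Leave alone.
- driver: Bystander: screwdriver, about 170 mm long, lying along its x axis. Leave alone.
- jaw (a joint): Sprung yellow jaw in the middle of the pocket's +y end, 18 mm wide. At rest (0) its nose stands 4 mm into the pocket at the bottom and slants back to the wall near the rim. It yields along the cradle's +y (value in m, up to 0.006; spring about 3 N at rest, 4.5 N pushed in). Pressing the module down wedges it back: the module's weight is not enough, 10 to 20 N downward is needed.

How it is judged:
By the outcome, as a careful person would: the job done as asked, in the order asked, and still so for the second after the job is handed in, with the robot touching nothing.
It also fails if it takes over 61 s, if anything falls off the work surface, if the arm or the gripper's body presses on something with over 40 N, if the wrist force passes 120 N, or if a joint passes its speed limit or range.

## Working session

There is one attempt and no reset: what is moved stays moved. The work goes in short steps, Python scripts to look and compute and a shell command to move; the robot and the scene stay as the last step left them, time stands still between calls to the robot, and variables do not carry over. Pictures are saved under pics/ and viewed, at most 10 in all, crops included, and the job is handed in when it is done.

```bash
ls; mkdir -p pics
python3 - <<'E'
from rig import manip
import cv2,numpy as np
np.set_printoptions(precision=4,suppress=True)
for n in("top","side"):
    d=manip.get_image(n); cv2.imwrite(f"pics/{n}0.png",d["img"][:,:,::-1]); print(n,d["camera_matrix"],d["T"]); np.savez(f"{n}0.npz",**d)
s=manip.get_state();print(s)
E
```

```text
pics
rig.py
steer.py
top [[436.0425   0.     284.5766]
 [  0.     436.0425 204.4818]
 [  0.       0.       1.    ]] [[ 0.0211 -0.986   0.1656  0.413 ]
 [-0.9992 -0.0265 -0.0303 -0.0291]
 [ 0.0342 -0.1649 -0.9857  1.1664]
 [ 0.      0.      0.      1.    ]]
side [[453.3767   0.     277.3232]
 [  0.     453.3767 211.9587]
 [  0.       0.       1.    ]] [[ 0.8155 -0.4554  0.3573  0.1434]
 [-0.5788 -0.6338  0.5131 -0.707 ]
 [-0.0072 -0.6252 -0.7804  1.0608]
 [ 0.      0.      0.      1.    ]]
{'clock': 0.1, 'qpos': array([ 1.123 ,  0.2765,  1.506 ,  0.    ,  1.3607, -0.121 ]), 'qd': array([-0.0003, -0.0011, -0.0013, -0.0017,  0.0016,  0.0008]), 'effort': array([  0.0015, -41.77  , -24.6406,  -0.0002,   0.0059,  -0.    ]), 'position': array([0.1844, 0.5442, 0.2525]), 'ee_rot': array([-0.0002,  0.1627,  0.9867, -0.0008]), 'contact_force': array([ 0.4663, -0.5301, -0.0069]), 'moment': array([-0.0023,  0.0246,  0.0312]), 'gripper_force': 0.0, 'width': 0.08490180625033351}
```

View pics/top0.png

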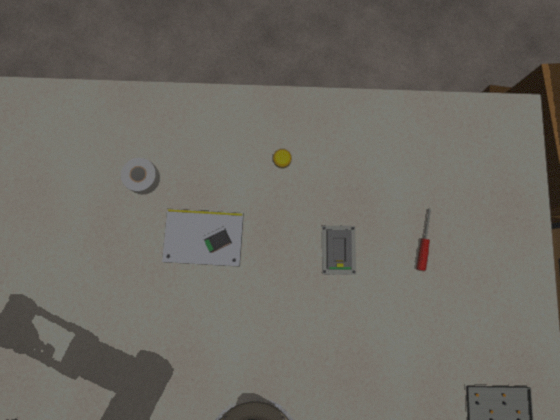

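View pics/side0.png

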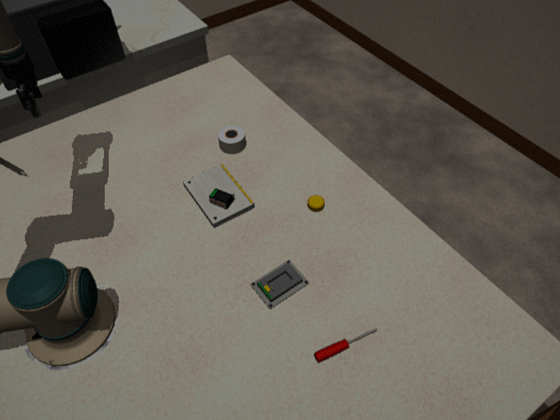

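Run:
```python
import cv2,numpy as np
t=cv2.imread("pics/top0.png");s=cv2.imread("pics/side0.png")
def c(i,u,v,w,h):return cv2.resize(i[v:v+h,u:u+w],(400,300),interpolation=cv2.INTER_CUBIC)
# 80x60 crops x5
o=np.vstack([np.hstack([c(t,180,210,80,60),c(t,300,220,80,60)]),np.hstack([c(s,190,165,80,60),c(s,240,255,80,60)])])
cv2.imwrite("pics/crop0.png",o)
```

```text
(no output)
```

View pics/crop0.png

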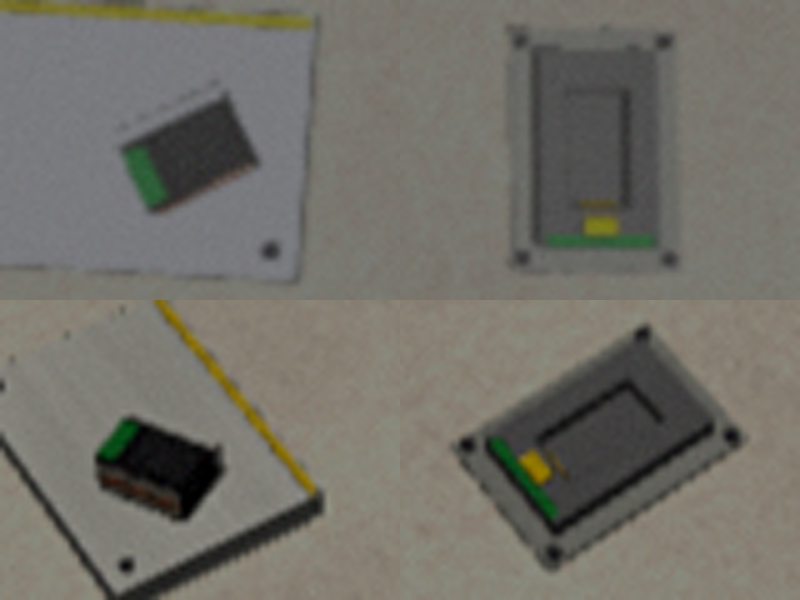

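```bash
cat > h.py <<'E'
import numpy as np
np.set_printoptions(precision=4,suppress=True)
def ray(name,uv,z,d=None):
    d=d or np.load(f"{name}0.npz"); T=d["T"];K=d["camera_matrix"]
    uv=np.atleast_2d(uv).astype(float); r=np.c_[uv,np.ones(len(uv))]@np.linalg.inv(K).T@T[:3,:3].T
    return T[:3,3]+r*((z-T[2,3])/r[:,2])[:,None]
def fit(model,P):  # 2D rigid: P = R m + t
    m=np.array(model,float);a=m-m.mean(0);b=P[:,:2]-P[:,:2].mean(0)
    th=np.arctan2((a[:,0]*b[:,1]-a[:,1]*b[:,0]).sum(),(a*b).sum())
    R=np.array([[np.cos(th),-np.sin(th)],[np.sin(th),np.cos(th)]])
    t=P[:,:2].mean(0)-R@m.mean(0); return t,th,np.linalg.norm(m@R.T+t-P[:,:2],axis=1)
E
python3 - <<'E'
from h import *
c=lambda p,u,v:np.array(p)/5+[u,v]-0.4
# riser TL,TR,BR,BL (image) = world (+x,+y),(+x,-y),(-x,-y),(-x,+y)
r=np.vstack([[168,209],c([317,15],180,210),c([298,283],180,210),[164,263]])
print("riser",fit([[.07,.1],[.07,-.1],[-.07,-.1],[-.07,.1]],ray("top",r,.022)))
# module in lying plane: axes a=-z dir ("back" +x world), b=y ; TL=green/back
m=c([[122,150],[228,95],[258,163],[152,213]],180,210)
print("module c=block centre",fit([[.022,.03],[.022,-.03],[-.022,-.03],[-.022,.03]],ray("top",m,.052)))
k=c([[132,45],[258,47],[258,245],[132,245]],300,220)
print("cradle",fit([[.052,.032],[.052,-.032],[-.052,-.032],[-.052,.032]],ray("top",k,.018)))
k=c([[108,25],[280,28],[280,272],[110,272]],300,220)
print("foot",fit([[.065,.045],[.065,-.045],[-.065,-.045],[-.065,.045]],ray("top",k,.004)))
k=np.array([[490,437],[630,325],[715,428],[555,530]])/5.+[240-80,255-60]-.4
# side: cradle top corners: left(green,+y world)...
print(ray("side",k,.018)[:,:2])
k=np.array([[97,457],[130,417],[220,457],[183,520]])/5.+[190,165-60]-.4
print(ray("side",k,.052)[:,:2])
print(ray("top",[[283,157]],.026),ray("top",[[140,173]],.05),ray("top",[[428,210],[422,268]],.01))
E
```

```text
riser (array([0.5124, 0.1454]), np.float64(-0.02100105921912521), array([0.0014, 0.0014, 0.0031, 0.0032]))
module c=block centre (array([0.5025, 0.1051]), np.float64(0.4838897263920544), array([0.0044, 0.0027, 0.0032, 0.004 ]))
cradle (array([ 0.492 , -0.2094]), np.float64(0.004764420174082896), array([0.0014, 0.0019, 0.001 , 0.0017]))
foot (array([ 0.4912, -0.2114]), np.float64(0.007921465949217828), array([0.0014, 0.0018, 0.0003, 0.001 ]))
[[ 0.4425 -0.1833]
 [ 0.543  -0.1699]
 [ 0.5417 -0.2477]
 [ 0.4394 -0.2475]]
[[0.477  0.1223]
 [0.5088 0.1382]
 [0.5357 0.0801]
 [0.4932 0.0519]]
[[ 0.7346 -0.0571  0.026 ]] [[0.6735 0.3142 0.05  ]] [[ 0.6026 -0.4545  0.01  ]
 [ 0.4462 -0.4331  0.01  ]]
```

```bash
python3 steer.py '[[-0.0295, -0.0209, 0.0035, 0], [-0.0295, -0.0209, 0.0035, 0], [-0.0295, -0.0209, 0.0035, 0], [-0.0295, -0.0209, 0.0035, 0], [-0.0295, -0.0209, 0.0035, 0]]' 0.085 40
python3 steer.py '[[-0.0295, -0.0209, 0.0035, 0], [-0.0295, -0.0209, 0.0035, 0], [-0.0295, -0.0209, 0.0035, 0], [-0.0295, -0.0209, 0.0035, 0], [-0.0295, -0.0209, 0.0035, 0]]'
python3 steer.py '[[-0.0295, -0.0209, 0.0035, 0], [-0.0295, -0.0209, 0.0035, 0], [-0.0295, -0.0209, 0.0035, 0], [-0.0295, -0.0209, 0.0035, 0], [-0.0295, -0.0209, 0.0035, 0]]'
python3 steer.py '[[0, 0, 0, 0.109], [0, 0, 0, 0.109], [0, 0, 0, 0.109], [0, 0, 0, 0.109], [0, 0, 0, 0.109]]'
python3 steer.py '[[0, 0, 0, 0.109], [0, 0, 0, 0.109], [0, 0, 0, 0], [0, 0, 0, 0]]'
cat >> h.py <<'E'
def R_of(q):
    from scipy.spatial.transform import Rotation
    return Rotation.from_quat(np.roll(q,-1)).as_matrix()
def wrist(fn):
    from rig import manip; import cv2
    s=manip.get_state(); d=manip.get_image("wrist"); B=np.eye(4);B[:3,:3]=R_of(s["ee_rot"]);B[:3,3]=s["position"]
    T=B@d["hand_eye"]; cv2.imwrite(f"pics/{fn}.png",d["img"][:,:,::-1]); np.savez(f"{fn}0.npz",img=d["img"],camera_matrix=d["camera_matrix"],T=T)
    R=B[:3,:3]; print("t",s["clock"],"pos",s["position"],"yang",np.arctan2(R[1,1],R[0,1]),"F",s["contact_force"],"w",s["width"],s["gripper_force"]); print(d["hand_eye"])
E
python3 -c "
from h import *;wrist('w1')"
```

```text
clock: 0.52
position: [0.2911, 0.3967, 0.2353]
ee_rot: [-0.0, 0.162, 0.987, -0.0]
contact_force: [1.0, 0.6, 0.4]
width: 0.0849
gripper_force: 0.0
clock: 0.93
position: [0.3973, 0.2503, 0.2179]
ee_rot: [-0.0, 0.163, 0.987, -0.0]
contact_force: [1.1, 0.7, 0.5]
width: 0.085
gripper_force: 0.0
clock: 1.35
position: [0.5036, 0.1039, 0.2004]
ee_rot: [-0.0, 0.163, 0.987, 0.0]
contact_force: [0.9, 0.2, -0.3]
width: 0.0849
gripper_force: 0.0
clock: 1.77
position: [0.5028, 0.1054, 0.2003]
ee_rot: [-0.001, 0.425, 0.905, -0.0]
contact_force: [-0.4, 0.7, 0.5]
width: 0.0846
gripper_force: 0.0
clock: 2.1
position: [0.5028, 0.1056, 0.2005]
ee_rot: [-0.0, 0.517, 0.856, -0.0]
contact_force: [0.8, 0.3, -0.4]
width: 0.0848
gripper_force: 0.0
t 2.1 pos [0.5028 0.1056 0.2005] yang 0.4837766169569484 F [ 0.813   0.2805 -0.4134] w 0.08483473916753367 0.0
[[ 0.001  -0.9641 -0.2654  0.0679]
 [ 1.      0.0011  0.     -0.0004]
 [ 0.0003 -0.2654  0.9641 -0.1212]
 [ 0.      0.      0.      1.    ]]
```

View pics/w1.png

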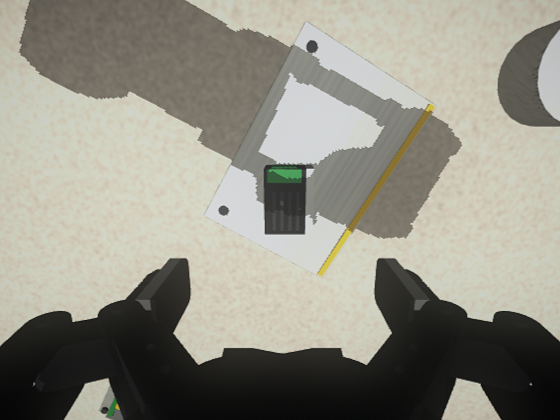

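Run:
```python
from h import *
print(fit([[.07,.1],[.07,-.1],[-.07,-.1],[-.07,.1]],ray("w1",[[434,104],[320,275],[205,214],[305,22]],.022)))
print(ray("w1",[[434,104],[320,275],[205,214],[305,22]],.022)[:,:2])
P=ray("w1",[[265,166],[305,166],[305,234],[264,234]],.052);print(P)
print(fit([[-.022,.03],[.022,.03],[.022,-.03],[-.022,-.03]],P))
```

```text
(array([0.5134, 0.1493]), np.float64(-0.03215286767975062), array([0.002 , 0.0028, 0.0029, 0.0028]))
[[0.5848 0.246 ]
 [0.5777 0.0484]
 [0.4427 0.0531]
 [0.4486 0.2495]]
[[0.4737 0.1281 0.052 ]
 [0.5043 0.1442 0.052 ]
 [0.5344 0.0897 0.052 ]
 [0.5011 0.0721 0.052 ]]
(array([0.5034, 0.1085]), np.float64(0.48148837141300305), array([0.0049, 0.0048, 0.0034, 0.0034]))
```

```bash
python3 steer.py '[[0.0024, 0.0052, 0.03, 0], [0, 0, 0.04, 0], [0, 0, 0.04, 0], [0, 0, 0.03, 0], [0, 0, 0.0105, 0]]'
python3 steer.py '[[0, 0, 0, 0], [0, 0, 0, 0], [0, 0, 0, 0], [0, 0, 0, 0], [0, 0, 0, 0]]' 0.03 40
python3 steer.py '[[0, 0, 0, 0], [0, 0, 0, 0], [0, 0, 0, 0], [0, 0, 0, 0], [0, 0, 0, 0]]'
```

```text
clock: 2.57
position: [0.5031, 0.1099, 0.046]
ee_rot: [-0.003, 0.517, 0.856, -0.002]
contact_force: [-0.7, -0.5, 0.4]
width: 0.0848
gripper_force: 0.0
clock: 2.98
position: [0.5079, 0.1103, 0.0519]
ee_rot: [0.002, 0.518, 0.855, 0.001]
contact_force: [-0.2, 0.0, 3.3]
width: 0.0433
gripper_force: 43.1
clock: 3.4
position: [0.5079, 0.1103, 0.0519]
ee_rot: [0.001, 0.518, 0.855, 0.001]
contact_force: [0.4, 0.3, 7.1]
width: 0.0433
gripper_force: 43.5
```

```bash
python3 steer.py '[[0, 0, -0.01, 0], [0, 0, -0.015, 0], [0, 0, 0, 0.1], [0, 0, 0, 0.1], [0, 0, 0, 0.1]]'
python3 steer.py '[[0, 0, 0, 0.1], [0, 0, 0, 0.108], [0, 0.02, 0, 0], [0, 0.02, 0, 0], [0.002, 0.02, 0, 0]]'
python3 steer.py '[[0, 0.004, 0, 0], [0, 0, 0, 0], [0, 0, 0, 0], [0, 0, 0, 0]]'
python3 -c "
from h import *;wrist('w2')"
```

```text
clock: 3.82
position: [0.5063, 0.1102, 0.076]
ee_rot: [0.0, 0.642, 0.767, 0.0]
contact_force: [-0.0, 1.0, -1.8]
width: 0.0429
gripper_force: 42.5
clock: 4.23
position: [0.5666, 0.1103, 0.0758]
ee_rot: [-0.0, 0.717, 0.698, -0.0]
contact_force: [0.8, -0.1, -1.9]
width: 0.0431
gripper_force: 42.5
clock: 4.57
position: [0.5686, 0.1104, 0.0751]
ee_rot: [-0.001, 0.717, 0.698, -0.001]
contact_force: [-0.9, -0.0, -2.1]
width: 0.0431
gripper_force: 42.5
t 4.5667 pos [0.5686 0.1104 0.0751] yang -0.02687382340972817 F [-0.9323 -0.0106 -2.1333] w 0.04306260327089971 42.46338665485382
[[ 0.001  -0.9641 -0.2654  0.0676]
 [ 1.      0.001   0.0004 -0.0009]
 [-0.0002 -0.2654  0.9641 -0.1212]
 [ 0.      0.      0.      1.    ]]
```

View pics/w2.png

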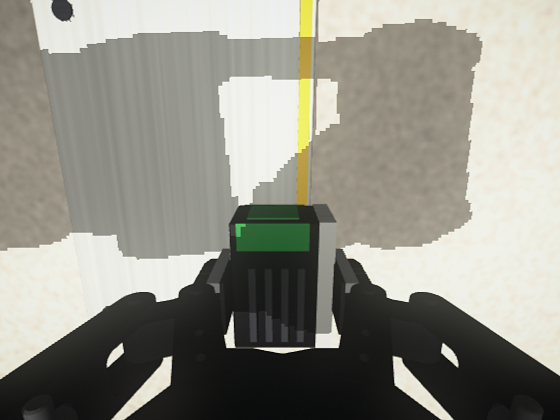

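Run:
```python
from h import *
P=ray("w2",[[317,5],[313,75],[307,200]],.022);print(P, np.polyfit(P[:,1],P[:,0],1))
```

```text
[[0.5881 0.2341 0.022 ]
 [0.5861 0.2023 0.022 ]
 [0.5827 0.1358 0.022 ]] [0.054  0.5753]
```

Run:
```python
from h import *
import cv2
im=np.load("w20.npz")["img"];h=cv2.cvtColor(im,cv2.COLOR_RGB2HSV)
m=(h[...,1]>120)&(h[...,0]>18)&(h[...,0]<35)
for side in(0,-1):
    L=[(np.where(m[r,280:330])[0][side]+280+(0.5 if side else -.5),r) for r in range(2,200,6) if m[r,280:330].any()]
    P=ray("w2",L,.022);print(np.polyfit(P[:,1],P[:,0],1),L[0],L[-1])
```

```text
[0.0318 0.5723] (np.float64(300.5), 2) (np.float64(296.5), 194)
[0.0334 0.5777] (np.float64(312.5), 2) (np.float64(306.5), 194)
```

```bash
python3 steer.py '[[0, 0, 0.012, 0], [0, 0, 0.008, 0], [0, 0, 0.003, 0], [0, 0, 0, 0], [0, 0, 0, 0]]'
python3 steer.py '[[0, 0, 0, 0], [0, 0, 0, 0], [0, 0, 0, 0], [0, 0, 0, 0], [0, 0, 0, 0]]' 0.085
python3 steer.py '[[0, 0, -0.02, 0], [0, 0, -0.03, 0], [0, -0.02, 0, 0], [0, -0.02, 0, 0], [0, -0.008, 0, 0]]'
python3 steer.py '[[0, 0, 0, 0], [0, 0, 0, 0], [0, 0, 0, 0], [0, 0, 0, 0], [0, 0, 0, 0]]' 0.0
python3 steer.py '[[0, 0, 0.02, 0], [0, 0, 0.02, 0], [0, 0, 0.008, 0], [0, 0, 0, 0]]'
python3 -c "
from h import *;wrist('w3')"
```

```text
clock: 5.03
position: [0.57, 0.1105, 0.0522]
ee_rot: [-0.0, 0.717, 0.698, -0.0]
contact_force: [0.3, 0.6, -2.6]
width: 0.0432
gripper_force: 42.5
clock: 5.45
position: [0.5707, 0.1105, 0.0525]
ee_rot: [0.0, 0.717, 0.698, 0.0]
contact_force: [-0.7, 0.0, 0.5]
width: 0.0847
gripper_force: 0.0
clock: 5.87
position: [0.5199, 0.1118, 0.1026]
ee_rot: [-0.001, 0.717, 0.698, -0.001]
contact_force: [-1.1, -0.0, -0.8]
width: 0.0847
gripper_force: 0.0
clock: 6.28
position: [0.5235, 0.1117, 0.1021]
ee_rot: [0.0, 0.717, 0.697, 0.0]
contact_force: [-0.5, -0.3, -0.1]
width: 0.0252
gripper_force: 0.0
clock: 6.62
position: [0.5213, 0.1116, 0.0523]
ee_rot: [-0.001, 0.717, 0.697, -0.002]
contact_force: [0.7, 0.1, 0.2]
width: -0.0001
gripper_force: 0.0
t 6.6167 pos [0.5213 0.1116 0.0523] yang -0.027096482866043447 F [0.708  0.0752 0.1636] w -9.373030632291544e-05 0.0
[[ 0.001  -0.9641 -0.2654  0.0676]
 [ 1.      0.001   0.0004 -0.0009]
 [-0.0002 -0.2654  0.9641 -0.1212]
 [ 0.      0.      0.      1.    ]]
```

View pics/w3.png

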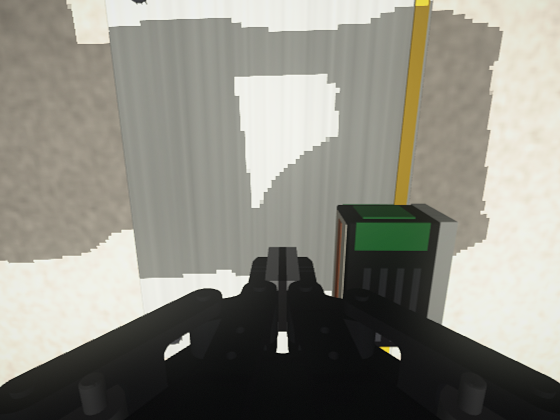

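```bash
python3 steer.py '[[0, 0.004, 0, 0], [0, 0.004, 0, 0], [0, 0.00125, 0, 0], [0, 0.00125, 0, 0], [0, 0.00125, 0, 0]]'
python3 steer.py '[[0, 0.00125, 0, 0], [0, 0.00125, 0, 0], [0, 0.00125, 0, 0], [0, 0.00125, 0, 0], [0, 0.00125, 0, 0]]'
python3 steer.py '[[0, 0.00125, 0, 0], [0, 0.00125, 0, 0], [0, 0.00125, 0, 0], [0, 0.00125, 0, 0], [0, 0.00125, 0, 0]]'
python3 - <<'E'
from h import *
import cv2
wrist('w4')
from rig import manip
d=manip.get_image("top");np.savez("t40.npz",**d)
a=cv2.resize(cv2.imread("pics/w4.png"),(400,300))
b=cv2.resize(d["img"][190:250,190:270,::-1],(400,300),interpolation=cv2.INTER_CUBIC)
cv2.imwrite("pics/c4.png",np.hstack([a,b]))
E
```

```text
clock: 7.08
position: [0.5344, 0.1115, 0.0548]
ee_rot: [-0.0, 0.717, 0.697, 0.0]
contact_force: [-2.9, 0.9, 0.5]
width: -0.0003
gripper_force: 1.1
clock: 7.5
position: [0.5405, 0.1113, 0.0543]
ee_rot: [-0.0, 0.717, 0.698, -0.0]
contact_force: [-1.0, -0.6, 2.2]
width: 0.0005
gripper_force: 1.0
clock: 7.92
position: [0.5471, 0.1111, 0.0543]
ee_rot: [0.0, 0.717, 0.697, 0.0]
contact_force: [-1.8, -0.4, 0.6]
width: 0.0001
gripper_force: 0.7
t 7.9167 pos [0.5471 0.1111 0.0543] yang -0.027010383426938595 F [-1.7588 -0.3719  0.6493] w 0.0001316886948487509 0.6584005476906896
[[ 0.001  -0.9641 -0.2654  0.0676]
 [ 1.      0.001   0.0004 -0.0009]
 [-0.0002 -0.2654  0.9641 -0.1212]
 [ 0.      0.      0.      1.    ]]
```

View pics/c4.png

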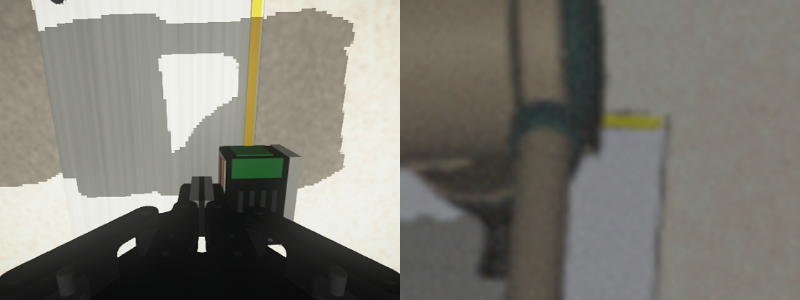

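```bash
cat > g.py <<'E'
from h import *
import cv2,sys
wrist(sys.argv[1]); im=np.load(sys.argv[1]+"0.npz")["img"];h=cv2.cvtColor(im,cv2.COLOR_RGB2HSV)
m=(h[...,0]>50)&(h[...,0]<85)&(h[...,1]>100)&(h[...,2]>30)
n,l,st,c=cv2.connectedComponentsWithStats(m.astype(np.uint8)); 
for i in np.argsort(-st[1:,4])[:3]+1: print(st[i],c[i])
E
python3 g.py w5 | grep -v '\[\[\| 0\.  '
python3 steer.py '[[0, 0.00125, 0, 0], [0, 0.00125, 0, 0], [0, 0.00125, 0, 0]]' | sed -n 1,4p
python3 g.py w6 | grep '\] \['
python3 steer.py '[[0, 0, 0, 0], [0, 0, 0, 0]]' | sed -n 1,4p
python3 g.py w7 | grep '\] \['
```

```text
t 8.0167 pos [0.5477 0.1111 0.0544] yang -0.027016252657579842 F [-0.8676 -0.5786  0.4361] w -0.00011832960232047023 0.19760709372349083
 [ 1.      0.001   0.0004 -0.0009]
 [-0.0002 -0.2654  0.9641 -0.1212]
[ 325  221   72   30 1970] [360.1706 235.2299]
[332 205  51  14 358] [358.1341 212.9832]
[341 211   2   1   2] [341.5 211. ]
clock: 8.32
position: [0.5509, 0.111, 0.0543]
ee_rot: [0.0, 0.717, 0.698, 0.0]
contact_force: [-0.2, 0.1, -0.6]
[ 331  220   69   33 1856] [364.5221 235.3912]
[333 205  52  15 424] [357.3514 212.816 ]
[357 203   5   1   5] [359. 203.]
clock: 8.53
position: [0.5509, 0.111, 0.0543]
ee_rot: [0.0, 0.717, 0.697, 0.0]
contact_force: [0.1, 0.1, 0.2]
[ 370  203   44   42 1028] [391.7091 222.6323]
[415 210  36   5  64] [430.2969 211.7344]
[396 205   9   5  11] [400. 207.]
```

```bash
python3 steer.py '[[0, 0, 0, 0], [0, 0, 0, 0], [0, 0, 0, 0], [0, 0, 0, 0]]' | sed -n 1,4p
python3 g.py w8
```

```text
clock: 8.92
position: [0.5506, 0.111, 0.0543]
ee_rot: [-0.0, 0.717, 0.697, 0.0]
contact_force: [-0.6, 0.0, 0.9]
t 8.9167 pos [0.5506 0.111  0.0543] yang -0.026993740611352186 F [-0.5589  0.0266  0.9348] w 0.00023637989022813402 0.0
[[ 0.001  -0.9641 -0.2654  0.0676]
 [ 1.      0.001   0.0004 -0.0009]
 [-0.0002 -0.2654  0.9641 -0.1212]
 [ 0.      0.      0.      1.    ]]
[384 209  43   2  80] [403.625  209.5375]
[371 213   5  26  57] [373.0702 225.2982]
[362 211   1   1   1] [362. 211.]
```

View pics/w8.png

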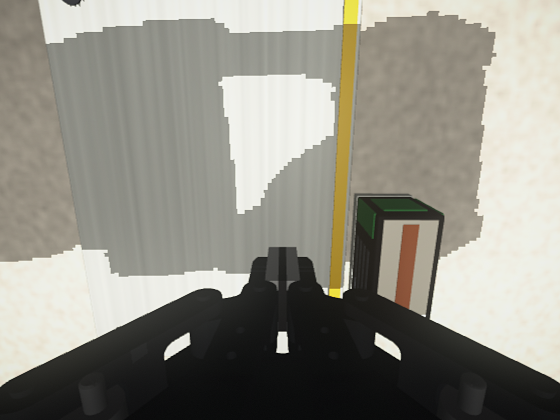

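```bash
python3 steer.py '[[0, 0, -0.02, 0], [0, 0, -0.04, 0], [0, 0, -0.04, 0], [0, 0.02, -0.03, 0], [0, 0.02, -0.016, 0]]' 0.085| sed -n 1,2p
python3 steer.py '[[0, 0.017, 0, 0], [0, 0, 0, 0], [0, 0, 0, 0], [0, 0, 0, 0], [0, 0, 0, 0]]'| sed -n 1,2p
python3 - <<'E'
from h import *
P=ray("w8",[[380,219],[443,214]],.044);print(P)
E
python3 g.py w9
python3 -c "
import cv2;i=cv2.imread('pics/w9.png')[130:280,180:380];cv2.imwrite('pics/c9.png',cv2.resize(i,(800,600)))"
```

```text
clock: 9.38
position: [0.5919, 0.1102, 0.2054]
clock: 9.8
position: [0.606, 0.1095, 0.1993]
[[0.5937 0.1372 0.044 ]
 [0.6213 0.1388 0.044 ]]
t 9.8 pos [0.606  0.1095 0.1993] yang -0.026867296401658834 F [ 0.3175 -0.119  -0.1405] w 0.08505604273368843 0.0
[[ 0.001  -0.9641 -0.2654  0.0676]
 [ 1.      0.001   0.0004 -0.0009]
 [-0.0002 -0.2654  0.9641 -0.1212]
 [ 0.      0.      0.      1.    ]]
```

View pics/c9.png

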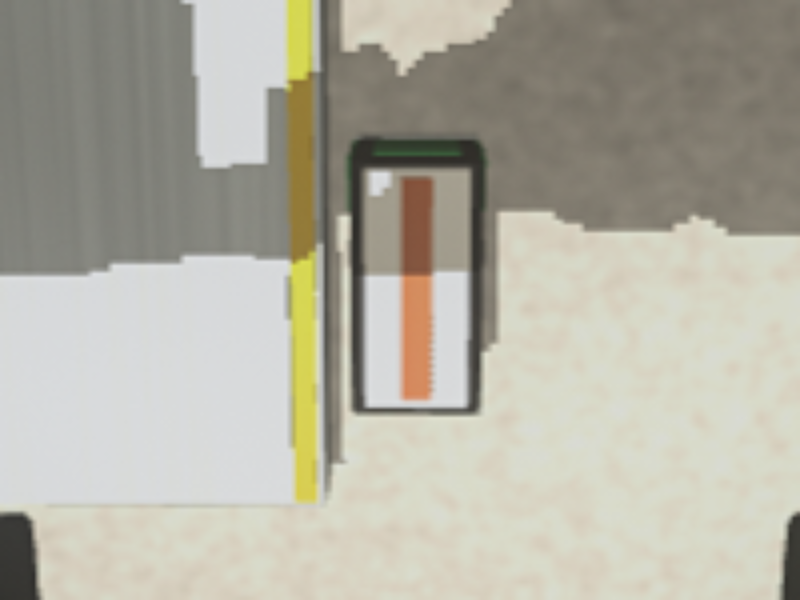

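Run:
```python
from h import *
c=np.array([[354,160],[483,160],[479,411],[353,411]])/4.+[180,130]-.4
P=ray("w9",c,.044);print(P)
print(fit([[-.015,.03],[.015,.03],[.015,-.03],[-.015,-.03]],P))
c=np.array([[416,177],[417,399]])/4.+[180,130]-.4; print(ray("w9",c,.044))
```

```text
[[0.5931 0.1387 0.044 ]
 [0.6218 0.138  0.044 ]
 [0.6202 0.0791 0.044 ]
 [0.5907 0.0798 0.044 ]]
(array([0.6065, 0.1089]), np.float64(-0.032166243371758566), array([0.0009, 0.0007, 0.0007, 0.0004]))
[[0.6068 0.1346 0.044 ]
 [0.6058 0.0824 0.044 ]]
```

```bash
python3 steer.py '[[-0.0005, 0, 0.035, 0.005], [0, 0, 0.04, 0], [0, 0, 0.035, 0], [0, 0, 0.025, 0], [0, 0, 0.015, 0]]'| sed -n 1,4p
python3 steer.py '[[0, 0, 0, 0], [0, 0, 0, 0], [0, 0, 0, 0], [0, 0, 0, 0], [0, 0, 0, 0]]' 0.015 70
python3 steer.py '[[0, 0, 0, 0], [0, 0, 0, 0], [0, 0, 0, 0]]'
```

```text
clock: 10.27
position: [0.6043, 0.1089, 0.0466]
ee_rot: [-0.002, 0.718, 0.696, -0.003]
contact_force: [-0.4, -0.6, -0.4]
clock: 10.68
position: [0.6086, 0.1091, 0.0524]
ee_rot: [0.001, 0.718, 0.696, 0.001]
contact_force: [-0.5, 1.0, -0.4]
width: 0.0282
gripper_force: 69.0
clock: 10.93
position: [0.6087, 0.1091, 0.0524]
ee_rot: [0.001, 0.718, 0.696, 0.001]
contact_force: [-0.5, 0.3, 5.8]
width: 0.0287
gripper_force: 70.1
```

```bash
python3 steer.py '[[0, 0, -0.01, 0], [0, 0, -0.02, 0], [0, 0, -0.03, 0], [-0.02, -0.002, -0.03, 0], [-0.0267, -0.0023, -0.01, 0]]'| sed -n 1,2p
python3 steer.py '[[-0.0267, -0.0023, 0, 0], [-0.0267, -0.0023, 0, 0], [-0.0267, -0.0023, 0, 0], [-0.0267, -0.0023, 0, 0], [-0.0267, -0.0023, 0, 0]]'| sed -n 1,2p
python3 steer.py '[[-0.0267, -0.0023, 0, 0], [-0.0267, -0.0023, 0, 0], [-0.0267, -0.0023, 0, 0], [-0.0267, -0.0023, 0, 0], [-0.0267, -0.0023, 0, 0]]'| sed -n 1,2p
python3 steer.py '[[-0.007, -0.0023, 0, -0.115], [0, 0, 0, -0.115], [0, 0, 0, -0.115], [0, 0, 0, -0.115], [0, 0, 0, -0.115]]'| sed -n 1,2p
python3 steer.py '[[0, 0, 0, -0.115], [0, 0, 0, -0.115], [0, 0, 0, -0.115], [0, 0, 0, -0.115], [0, 0, 0, -0.115]]'| sed -n 1,2p
python3 steer.py '[[0, 0, 0, -0.115], [0, 0, 0, -0.115], [0, 0, 0, -0.115], [0, 0, 0, -0.115], [0, 0, 0, 0]]'| sed -n 1,2p
python3 steer.py '[[0, 0, 0, 0], [0, 0, 0, 0], [0, 0, 0, 0]]'
python3 g.py w10
```

```text
clock: 11.35
position: [0.6042, 0.0638, 0.1553]
clock: 11.77
position: [0.5854, -0.0718, 0.1509]
clock: 12.18
position: [0.5696, -0.2049, 0.1507]
clock: 12.6
position: [0.5673, -0.2107, 0.1506]
clock: 13.02
position: [0.5674, -0.2105, 0.1507]
clock: 13.43
position: [0.5674, -0.2105, 0.1506]
clock: 13.68
position: [0.5677, -0.2106, 0.1504]
ee_rot: [0.0, -0.003, 1.0, 0.0]
contact_force: [-0.2, -0.4, -2.0]
width: 0.0281
gripper_force: 69.5
t 13.6833 pos [ 0.5677 -0.2106  0.1504] yang 1.5763604109319236 F [-0.2097 -0.3585 -2.034 ] w 0.028074293718917624 69.45906400680542
[[ 0.001  -0.9643 -0.2647  0.0678]
 [ 1.      0.0012 -0.0006  0.0007]
 [ 0.0009 -0.2647  0.9643 -0.1212]
 [ 0.      0.      0.      1.    ]]
[243  39  77   9 620] [280.7032  42.6194]
[260 210  45   2  89] [281.7528 210.4944]
[248 226   1   7   7] [248. 229.]
```

View pics/w10.png

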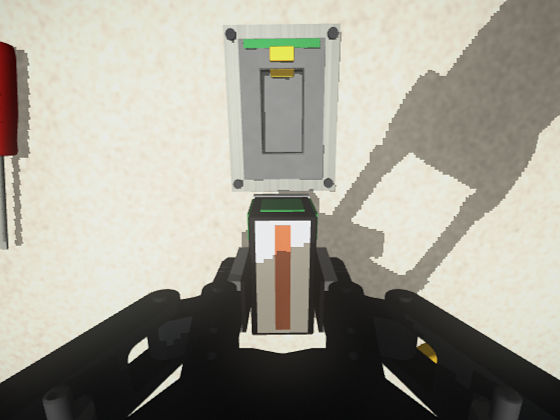

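Run:
```python
from h import *
im=np.load("w100.npz")["img"].astype(int);g=im.sum(2)//3
for r in (60,90,110,130,145): print(r,"c225-",g[r-1:r+2,225:345].mean(0).astype(int).tolist())
for c in (270,283,296): print(c,"r20-",g[20:200,c-1:c+2].mean(1).astype(int).tolist())
```

```text
60 c225- [203, 204, 206, 208, 209, 209, 210, 212, 211, 209, 211, 212, 211, 194, 160, 145, 146, 147, 147, 147, 148, 147, 148, 148, 149, 149, 149, 149, 149, 149, 149, 149, 150, 151, 152, 152, 151, 151, 150, 150, 150, 150, 150, 150, 139, 130, 135, 134, 135, 135, 134, 133, 133, 132, 132, 130, 128, 128, 127, 128, 127, 126, 126, 127, 126, 125, 125, 124, 125, 135, 151, 150, 149, 149, 149, 149, 149, 149, 149, 150, 148, 147, 147, 147, 147, 147, 147, 147, 148, 148, 148, 147, 148, 147, 146, 145, 144, 143, 143, 133, 165, 200, 199, 202, 204, 201, 195, 189, 188, 190, 190, 190, 191, 184, 157, 187, 225, 222, 221, 223]
90 c225- [223, 213, 205, 207, 210, 212, 212, 211, 212, 212, 210, 211, 213, 213, 204, 174, 151, 152, 152, 152, 152, 152, 153, 152, 152, 152, 151, 151, 150, 150, 149, 149, 149, 151, 141, 109, 76, 73, 85, 123, 156, 153, 151, 151, 152, 151, 152, 152, 152, 152, 151, 152, 152, 152, 152, 152, 152, 153, 152, 151, 151, 151, 150, 150, 150, 151, 150, 150, 151, 151, 151, 151, 151, 150, 151, 152, 141, 98, 87, 133, 152, 148, 148, 147, 147, 147, 146, 146, 146, 146, 147, 147, 146, 147, 147, 147, 148, 
[... 3932 characters left out ...]
 149, 149, 150, 150, 150, 150, 150, 151, 150, 136, 95, 73, 51, 60, 86, 101, 155, 151, 150, 150, 150, 150, 150, 149, 150, 150, 150, 150, 151, 151, 151, 151, 151, 151, 151, 150, 150, 150, 149, 149, 149, 149, 150, 151, 151, 151, 150, 151, 152, 152, 152, 153, 153, 153, 153, 153, 153, 153, 153, 153, 153, 153, 153, 153, 153, 153, 151, 151, 150, 150, 150, 150, 150, 150, 150, 149, 149, 149, 150, 149, 149, 149, 149, 149, 149, 148, 148, 149, 149, 149, 149, 149, 151, 140, 70, 126, 137, 152, 150, 151, 151, 151, 151, 151, 149, 149, 149, 148, 148, 147, 148, 148, 148, 148, 149, 149, 148, 148, 148, 146, 154, 189, 197, 195, 195, 195, 194, 194, 194, 194, 194, 195, 188, 130, 137, 122, 91, 105, 170, 68, 48, 60]
```

Run:
```python
from h import *
im=np.load("w100.npz")["img"].astype(int);g=im.sum(2)//3
for r in (250,280,310): print(r,"c235-",g[r-1:r+2,235:330].mean(0).astype(int).tolist()); print(" R-B",(im[r-1:r+2,268:300,0]-im[r-1:r+2,268:300,2]).mean(0).astype(int).tolist())
for c in (262,283,303): print(c,"r190-",g[190:345,c-1:c+2].mean(1).astype(int).tolist())
```

```text
250 c235- [225, 225, 191, 106, 85, 88, 89, 89, 89, 88, 88, 88, 87, 73, 57, 63, 67, 67, 65, 56, 185, 241, 235, 234, 234, 233, 234, 234, 234, 233, 234, 233, 233, 234, 233, 234, 234, 233, 236, 218, 163, 143, 130, 131, 132, 133, 133, 133, 133, 133, 133, 144, 154, 153, 153, 151, 154, 164, 163, 162, 162, 162, 162, 162, 161, 161, 161, 161, 161, 161, 161, 161, 161, 164, 128, 53, 46, 48, 48, 46, 43, 56, 68, 68, 68, 67, 68, 67, 67, 66, 66, 74, 111, 135, 133]
 R-B [-2, -1, -2, -2, -2, -6, 22, 119, 127, 109, 110, 111, 111, 112, 112, 112, 112, 112, 124, 133, 133, 137, 94, 25, 20, 21, 22, 21, 22, 21, 22, 22]
280 c235- [80, 80, 80, 80, 78, 62, 45, 46, 46, 45, 44, 44, 44, 44, 43, 44, 45, 48, 47, 46, 51, 120, 162, 158, 158, 157, 157, 157, 157, 157, 157, 157, 157, 157, 157, 157, 156, 157, 159, 144, 107, 88, 89, 91, 91, 92, 91, 91, 92, 91, 91, 92, 92, 91, 87, 126, 159, 156, 155, 155, 155, 155, 155, 155, 154, 155, 155, 154, 154, 154, 154, 154, 157, 130, 65, 36, 39, 39, 37, 36, 36, 35, 35, 35, 35, 35, 36, 35, 35, 53, 71, 72, 71, 71, 71]
 R-B [22, 22, 22, 22, 21, 20, 33, 63, 77, 75, 75, 75, 76, 77, 76, 76
[... 2136 characters left out ...]
49, 50, 51, 51, 53, 54, 55, 55, 69, 107, 82, 46, 49, 49, 50, 53, 58, 63, 60, 133, 243, 235, 234, 233, 233, 233, 233, 233, 233, 233, 233, 233, 233, 233, 233, 233, 233, 233, 233, 233, 233, 232, 199, 202, 202, 199, 159, 160, 161, 161, 161, 161, 160, 160, 160, 160, 160, 159, 158, 159, 158, 159, 158, 157, 157, 158, 157, 157, 156, 156, 156, 156, 155, 156, 155, 155, 155, 154, 154, 154, 154, 154, 153, 153, 153, 154, 153, 152, 153, 152, 153, 152, 152, 152, 151, 152, 152, 151, 151, 151, 151, 151, 151, 151, 150, 151, 151, 151, 151, 150, 150, 150, 149, 149, 150, 149, 149, 149, 149, 149, 149, 149, 149, 149, 149, 148, 149, 149, 148, 149, 146, 102, 29, 118, 234, 223, 221, 220, 220, 219, 219, 220, 220, 219]
```

```bash
cat > m.py <<'E'
from h import *
import sys
fn=sys.argv[1]; ztop=float(sys.argv[2])
im=np.load(fn+"0.npz")["img"].astype(float);g=im.mean(2);rb=im[...,0]-im[...,2]
def e(p,a,b,s):  # centroid of signed gradient about its peak in [a,b)
    d=np.clip(s*np.diff(p[a:b]),0,None);k=d.argmax();i=np.arange(max(k-2,0),min(k+3,len(d)));return a+(i*d[i]).sum()/d[i].sum()+.5
row=lambda f,r,a,b,s:[e(f[r-1:r+2].mean(0),a,b,s),r]
col=lambda f,c,a,b,s:[c,e(f[:,c-1:c+2].mean(1),a,b,s)]
if len(sys.argv)<4:
    L=ray(fn,[row(g,r,232,250,-1) for r in range(65,160,5)],.018);R=ray(fn,[row(g,r,315,332,1) for r in range(65,160,5)],.018)
    U=ray(fn,[col(g,c,30,44,-1) for c in range(255,312,4)],.018);D=ray(fn,[col(g,c,172,184,1) for c in range(255,312,4)],.018)
    # block: image left/right = +-y world lines, up/down = -x/+x
    l=np.polyfit(L[:,0],L[:,1],1);r=np.polyfit(R[:,0],R[:,1],1);u=np.polyfit(U[:,1],U[:,0],1);d=np.polyfit(D[:,1],D[:,0],1)
    x0=(np.polyval(u,-.21)+np.polyval(d,-.21))/2; print("cradle x",x0,"y",(np.polyval(l,x0)+np.polyval(r,x0))/2,"size",np.polyval(d,-.21)-np.polyval(u,-.21),np.polyval(r,x0)-np.polyval(l,x0),"slopes",l[0],r[0],-u[0],-d[0])
rows=range(255,325,5)
for nm,f,wa,wb,s in (("white",g,(246,262,1),(302,316,-1),0),("copper",rb,(268,283,1),(284,298,-1),0)):
    L=ray(fn,[row(f,r,*wa) for r in rows],ztop);R=ray(fn,[row(f,r,*wb) for r in rows],ztop);M=(L+R)/2;p=np.polyfit(M[:,0],M[:,1],1)
    print(nm,"width",(R-L)[:,1].mean(),"midline y at mean x",M.mean(0)[:2],"slope",p[0])
V=ray(fn,[[283,e(rb[:,278:289].mean(1),218,235,1)],[283,e(rb[:,278:289].mean(1),320,335,-1)]],ztop);print("copper ends x",V[:,0],V[:,0].mean(),V[1,0]-V[0,0])
E
python3 m.py w10 .142
```

```text
cradle x 0.4907404559225391 y -0.21053842420214414 size 0.10458700508691571 0.06440522255973419 slopes 0.017608399246776592 0.026175892344210472 0.01757839637798703 0.02015655643485186
white width 0.024876675146175427 midline y at mean x [ 0.5728 -0.2102] slope -0.0352946132048589
copper width 0.0070602979120494075 midline y at mean x [ 0.5728 -0.2099] slope 0.009778914534920705
copper ends x [0.5422 0.5949] 0.5685324803394868 0.052731735552283165
```

```bash
python3 steer.py '[[0, 0, 0, -0.014], [0.0257, 0.0013, 0, 0], [0.026, 0, 0, 0], [0.026, 0, 0, 0], [0, 0, 0.02, 0]]'| sed -n 1,2p
python3 steer.py '[[0, 0, 0.025, 0], [0, 0, 0.02, 0], [0, 0, 0.005, 0], [0, 0, 0, 0], [0, 0, 0, 0]]'
python3 g.py w11
python3 - <<'E'
from h import *
im=np.load("w110.npz")["img"].astype(int);g=im.sum(2)//3
for r in (80,110,130,150,170,190): print(r,"c200-",g[r-1:r+2,200:370:2].mean(0).astype(int).tolist())
for c in (265,283,300): print(c,"r40-",g[40:240:2,c-1:c+2].mean(1).astype(int).tolist())
E
```

```text
clock: 14.15
position: [0.4869, -0.2111, 0.1329]
clock: 14.57
position: [0.4905, -0.2113, 0.0807]
ee_rot: [0.0, -0.011, 1.0, -0.0]
contact_force: [0.8, -0.1, -0.9]
width: 0.0285
gripper_force: 69.4
t 14.5667 pos [ 0.4905 -0.2113  0.0807] yang 1.5920383504645668 F [ 0.8034 -0.1016 -0.8829] w 0.028467228548376022 69.4037139415741
[[ 0.001  -0.9643 -0.2647  0.0677]
 [ 1.      0.0012 -0.0006  0.0007]
 [ 0.0009 -0.2647  0.9643 -0.1212]
 [ 0.      0.      0.      1.    ]]
[235 154  97  11 957] [282.8286 158.6897]
[260 209  45   3  99] [283.404  210.3636]
[248 219   1  20  20] [248.  228.5]
80 c200- [223, 226, 228, 228, 228, 227, 226, 227, 228, 228, 227, 226, 227, 227, 227, 227, 226, 226, 227, 228, 228, 228, 227, 227, 227, 227, 227, 227, 227, 227, 225, 224, 223, 223, 225, 226, 228, 228, 227, 225, 224, 224, 226, 227, 226, 223, 222, 222, 224, 225, 225, 225, 226, 225, 225, 224, 226, 226, 225, 224, 224, 223, 222, 221, 220, 221, 224, 226, 227, 225, 224, 224, 222, 222, 223, 224, 225, 226, 224, 223, 222, 222, 222, 222, 223]
110 c200- [228, 226, 225, 226, 226, 227, 226, 226, 227, 229, 228, 227, 224
[... 2889 characters left out ...]
, 130, 125, 124, 123, 121, 105, 184, 181, 181, 180, 179, 178, 177, 164, 143, 142, 137, 114, 97, 130, 85, 164, 42, 55, 54, 55, 55, 53, 100, 39, 44, 47, 58, 123, 233, 229, 152, 153, 153, 153, 153, 153, 152]
300 r40- [224, 222, 222, 222, 222, 223, 224, 223, 221, 218, 216, 215, 217, 219, 219, 220, 222, 222, 223, 224, 225, 226, 227, 227, 227, 226, 226, 226, 225, 223, 222, 223, 225, 227, 227, 228, 229, 228, 228, 227, 227, 227, 226, 225, 226, 196, 197, 197, 196, 195, 195, 195, 194, 193, 192, 187, 70, 112, 123, 122, 122, 120, 117, 137, 136, 136, 137, 136, 136, 141, 140, 140, 140, 137, 121, 132, 83, 90, 163, 40, 53, 54, 55, 54, 53, 97, 39, 43, 47, 57, 129, 232, 230, 230, 230, 230, 230, 230, 230, 230]
```

```bash
python3 m.py w11 .0723 x
python3 - <<'E'
import sys; sys.argv=["m","w11",".0723","x"]
exec(open("m.py").read().split("if len")[0])
rr=range(164,197,3)
L=ray(fn,[row(g,r,224,240,-1) for r in rr],.018);R=ray(fn,[row(g,r,328,344,1) for r in rr],.018)
print("L",L[::2,:2],"R",R[::2,:2]); M=(L+R)/2; print("mid",M.mean(0)[:2],"w",(R-L)[:,1].mean(),"slopes",np.polyfit(L[:,0],L[:,1],1)[0],np.polyfit(R[:,0],R[:,1],1)[0])
U=ray(fn,[col(g,c,144,158,-1) for c in range(240,330,5)],.018);p=np.polyfit(U[:,1],U[:,0],1);print("end x at -.211",np.polyval(p,-.211),"slope",-p[0],"center x",np.polyval(p,-.211)+.052)
E
```

```text
white width 0.024876115050849208 midline y at mean x [ 0.4957 -0.2107] slope -0.019618213750553355
copper width 0.00705838127374079 midline y at mean x [ 0.4957 -0.2104] slope 0.02511244051230335
copper ends x [0.4651 0.5178] 0.491449584124231 0.05276318601523483
L [[ 0.4458 -0.2434]
 [ 0.4493 -0.2433]
 [ 0.4529 -0.2433]
 [ 0.4565 -0.2432]
 [ 0.4602 -0.2432]
 [ 0.4638 -0.2431]] R [[ 0.4444 -0.1792]
 [ 0.4479 -0.1791]
 [ 0.4515 -0.179 ]
 [ 0.4551 -0.179 ]
 [ 0.4587 -0.1789]
 [ 0.4624 -0.1789]]
mid [ 0.454  -0.2111] w 0.06422902086921331 slopes 0.01809812690285327 0.018855038515799016
end x at -.211 0.43734079794982667 slope 0.016696031669896156 center x 0.48934079794982666
```

```bash
python3 steer.py '[[0.0012, 0, 0.003, 0.003], [0, 0, 0.003, 0], [0, 0, 0.003, 0], [0, 0, 0, 0], [0, 0, 0, 0]]'
python3 steer.py '[[0, 0, 0.001, 0], [0, 0, 0.001, 0], [0, 0, 0.001, 0], [0, 0, 0.001, 0], [0, 0, 0, 0]]'
```

```text
clock: 15.03
position: [0.4887, -0.2109, 0.0712]
ee_rot: [-0.0, -0.009, 1.0, 0.0]
contact_force: [0.7, -0.3, -1.7]
width: 0.0285
gripper_force: 69.4
clock: 15.45
position: [0.4898, -0.2113, 0.0676]
ee_rot: [0.001, -0.009, 1.0, -0.0]
contact_force: [2.7, -0.5, -0.3]
width: 0.0282
gripper_force: 69.7
```

```bash
python3 steer.py '[[0, 0, 0.001, 0], [0, 0, 0.001, 0], [0, 0, 0.001, 0], [0, 0, 0.001, 0], [0, 0, 0, 0]]'
python3 steer.py '[[0, 0, 0.001, 0], [0, 0, 0.001, 0], [0, 0, 0.001, 0], [0, 0, 0, 0], [0, 0, 0, 0]]'
```

```text
clock: 15.87
position: [0.4895, -0.2113, 0.0634]
ee_rot: [0.001, -0.009, 1.0, -0.0]
contact_force: [4.7, -0.2, 1.5]
width: 0.0282
gripper_force: 70.0
clock: 16.28
position: [0.4896, -0.2113, 0.061]
ee_rot: [0.001, -0.009, 1.0, -0.0]
contact_force: [3.5, 0.3, 6.7]
width: 0.0283
gripper_force: 70.7
```

```bash
python3 steer.py '[[0, 0, 0.001, 0], [0, 0, 0.001, 0], [0, 0, 0.001, 0], [0, 0, 0, 0], [0, 0, 0, 0]]'
python3 steer.py '[[0, 0, 0.001, 0], [0, 0, 0.001, 0], [0, 0, 0, 0], [0, 0, 0, 0]]'
```

```text
clock: 16.7
position: [0.49, -0.2113, 0.0584]
ee_rot: [0.001, -0.009, 1.0, -0.0]
contact_force: [4.7, 1.8, 9.3]
width: 0.0282
gripper_force: 70.9
clock: 17.03
position: [0.4901, -0.2114, 0.0583]
ee_rot: [0.002, -0.009, 1.0, -0.001]
contact_force: [0.6, 2.6, 23.9]
width: 0.0283
gripper_force: 72.6
```

```bash
python3 steer.py '[[0, 0, 0.001, 0], [0, 0, 0, 0], [0, 0, 0, 0]]'
python3 steer.py '[[0, 0, -0.0015, 0], [0, 0, -0.0015, 0], [0, 0, 0, 0]]'
python3 steer.py '[[0, 0, 0, 0], [0, 0, 0, 0], [0, 0, 0, 0], [0, 0, 0, 0], [0, 0, 0, 0]]' .085
python3 steer.py '[[0, 0, -0.01, 0], [0, 0, -0.02, 0], [0, 0, -0.03, 0], [0, 0, -0.03, 0], [0, 0, -0.03, 0]]'
python3 steer.py '[[0, 0, 0, 0], [0, 0, 0, 0], [0, 0, 0, 0], [0, 0, 0, 0]]'
python3 g.py w12
python3 - <<'E'
import cv2,numpy as np
im=np.load("w120.npz")["img"].astype(int);rb=im[...,0]-im[...,2];h=cv2.cvtColor(im.astype(np.uint8),cv2.COLOR_RGB2HSV)
m=((h[...,0]<14)&(h[...,1]>90)&(rb>40)).astype(np.uint8);n,l,st,c=cv2.connectedComponentsWithStats(m)
for i in np.argsort(-st[1:,4])[:2]+1:print("cu",st[i],c[i])
g=im.sum(2)//3
for r in (150,180,210,240): print(r,"c220-",g[r-1:r+2,220:350].mean(0).astype(int).tolist())
print("c283 r90-",g[90:290,276:280].mean(1).astype(int).tolist())
E
```

```text
clock: 17.28
position: [0.4901, -0.2115, 0.0582]
ee_rot: [0.002, -0.009, 1.0, -0.001]
contact_force: [-0.3, 3.6, 30.0]
width: 0.0278
gripper_force: 73.4
clock: 17.53
position: [0.49, -0.2114, 0.0584]
ee_rot: [0.002, -0.009, 1.0, -0.001]
contact_force: [3.6, 1.5, 11.0]
width: 0.0281
gripper_force: 71.1
clock: 17.95
position: [0.4878, -0.2107, 0.0565]
ee_rot: [-0.001, -0.009, 1.0, 0.001]
contact_force: [-0.1, 0.0, -0.1]
width: 0.0846
gripper_force: 0.0
clock: 18.37
position: [0.4883, -0.2108, 0.179]
ee_rot: [-0.0, -0.009, 1.0, 0.0]
contact_force: [1.0, 0.2, -1.1]
width: 0.0849
gripper_force: 0.0
clock: 18.7
position: [0.4878, -0.2105, 0.1762]
ee_rot: [-0.001, -0.009, 1.0, 0.001]
contact_force: [0.1, 0.1, -0.5]
width: 0.0847
gripper_force: 0.0
t 18.7 pos [ 0.4878 -0.2105  0.1762] yang 1.588935279723198 F [ 0.0539  0.1348 -0.476 ] w 0.08467647900052379 0.0
[[ 0.001  -0.9643 -0.2647  0.0677]
 [ 1.      0.0012 -0.0006  0.0007]
 [ 0.0009 -0.2647  0.9643 -0.1212]
 [ 0.      0.      0.      1.    ]]
[250 148  63   7 377] [281.0265 150.6525]
[269 176  23   1  23] [280. 176.]
[262 188   1   3  
[... 2952 characters left out ...]
4, 175, 167, 100, 89, 97, 112, 111, 103, 90, 167, 166, 165, 165, 164, 163, 162, 161, 161, 157, 141, 125, 127, 126, 126, 126, 122, 97, 92, 123, 48, 50, 57, 76, 62, 43, 50, 88, 184, 209, 168, 148, 149, 149, 149, 149, 149, 149, 148, 148, 148, 152, 151, 152, 151, 152, 151, 151, 151, 151, 151, 151, 151, 151, 150, 150, 150, 150, 150, 150, 150, 150, 150, 150, 150, 149, 149, 149, 146, 149, 148, 148, 149, 149, 147, 132, 113, 115, 97, 98, 98, 97, 96, 100, 121, 136, 123, 94, 97, 96, 96, 102, 133, 135, 52, 50, 74, 73, 73, 73, 72, 72, 69, 90, 159, 154, 153, 153, 152, 158, 192, 202, 199, 195, 193, 194, 197, 199, 199, 199, 194, 163, 163, 165, 167, 168, 170, 170, 167, 162, 159, 160, 162, 158, 122, 134, 170]
```

Run:
```python
import sys; sys.argv=["m","w12",".05","x"]
exec(open("m.py").read().split("if len")[0])
p=rb[:,278:283].mean(1);a=e(p,178,190,1);b=e(p,238,252,-1)
for z in(.05,.054,.06):
    V=ray(fn,[[280,a],[280,b]],z);L=ray(fn,[row(g,r,260,270,1) for r in range(195,235,4)],z);R=ray(fn,[row(g,r,290,300,-1) for r in range(195,235,4)],z)
    print(z,"len",V[1,0]-V[0,0],"ctr",V[:,0].mean(),"white w",(R-L)[:,1].mean(),"y",((R+L)/2)[:,1].mean())
```

```text
0.05 len 0.052977146359590166 ctr 0.49170526161714295 white w 0.02435240132409149 y -0.2109576097115457
0.054 len 0.05212141121604341 ctr 0.4905527630403587 white w 0.023959039146722982 y -0.2109616503757564
0.06 len 0.05083780850072339 ctr 0.4888240151751824 white w 0.02336899588067023 y -0.2109677113720724
```

Length and width match the references (52.8 mm and 24.9 mm) best at z = 0.050, which is the fully home height. Handing in.

```bash
python3 -c "
from rig import manip
print(manip.sign_off())"
```

```text
the job is handed in; nothing more can be done
None
```

The printhead module is pressed home in the cradle with its print line up and its green connector end at the jaw; the gripper is clear, the bystanders were left alone, and the job was handed in at about 19 s (seating judged from a firm stop at the expected depth and 30 N of press, plus the last wrist image).

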